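# Sort brass caps with a three-lane go / no-go gauge

## Robot

A 6-joint arm with a two-finger parallel gripper is mounted at the origin on a cart in front of the work surface, level with it; the furniture and walls round the work are solid. World frame = base frame: x ahead of the robot, y to its left, z up, the work surface at z = 0. Lengths are in mm, angles in rad, forces in N, time in s.
With the tool pointing down it reaches from about 350 to 975 mm from the base axis. Payload 7.1 kg.
Tool frame: the origin (TCP) lies midway between the tips of the shut fingers; the grasp point (between the pads) lies ctrl.grip_point_offset behind it (ctrl.grip_point_offset is the distance from the TCP to the grasp point, in mm); z points along the fingers, y is the line along which they close (so a half turn about z gives the same grasp; the last joint's range is limited). The gripper opens to 88 mm and grips with 3 to 60 N. Pads are 20 mm wide; open, the fingers measure 115 mm over their backs; the gripper's body (75 mm by 178 mm) begins 61 mm behind the grasp point.
Start: joints at [-1.208, 0.423, 1.63, -0, 1.089, -0.019], TCP at [232.886, -579.973, 195.975] pointing down, gripper open.
Joint ranges: [-3, 3], [-0.9, 2.11], [0.09, 2.58], [-1.31, 4.45], [0.11, 2.69], [-2.54, 2.54]. Speed limits (rad/s): [2.39, 2.39, 3.01, 3.14, 3.14, 3.14].

## Interface

Orientations are given as a rotation vector (axis times angle).
In Python, from workcell import ctrl gives the robot as it stands.
- The arm moves only by the tool apply_moves, never from a script. Its argument "targets" is a list of rows, each an object of numbers: "tx", "ty", "tz": the shift along the world's x, y, z in m; "spin": the turn about the world's z in degrees. In form: [{"tx": .., "ty": .., "tz": .., "spin": ..}, ...]. A call has exactly 8 rows; each row is the pose to reach, as a shift and turn from the pose commanded when the call began; what a row does not reach only later rows make up. A row lasts 1/10 s, in which the tool goes at most 50 mm and 8.59 degrees, less where a joint would pass 70% of its speed; a pose out of reach is approached as far as the arm can. A call with a gripper value outside its range is refused whole. "gripper" is the closure, from -1 (fully open) to 1 (shut), set as the call begins (left out, the last holds). The fingers move at their own pace and stop on an object; the grip force is fixed at half the most. Time passes only in rows, so rows that repeat a pose let the fingers close, or fill a call up. It gives the time, the measured TCP pose, the force, the opening and the grip force at its end, in the units of the state.
- ctrl.get_obs(): the state, without advancing time (a new reading comes with each control period).
- ctrl.get_image(name): name is "side" or "top"; returns the picture (384x512x3 uint8, red, green, blue); there is no depth.
- ctrl.get_calibration(name): a dict with "fov_y" (degrees; the focal length in pixels is half the picture's height over the tangent of half this angle, whatever the lens; pixels are square), "cx", "cy" (the principal point, pixels), "rvec" (rotation vector, rad) and "tvec" (3), from world to camera coordinates, as OpenCV has them. Camera axes: x right, y down, z forward; pixel columns grow to the right and rows downward; lengths in mm; the calibration is good to about 2 mm. A picture is of the moment at which its call begins. get_calibration takes no time and is no camera call.
- ctrl.close_job(): hands the job in; it is judged then, once.
Trained networks look in the newest picture that a camera, given by its name, has taken for a name from the list of things; names that differ only in an ending like _2 or _b are one class to them, and where a whole thing is asked for, a point or a joint stands for the part that bears it (a point fixed in the world has none). Each returns a list of dicts, best first, with "score" (0 to 1); they miss things now and then, are a little off and sometimes report something else, mostly with a low value. They report only what shows in the picture. A call takes as long as a camera call. They do not tell look-alikes from the thing itself.
- ctrl.outline_of(name, camera): "pixels" (384x512 bool, what is visible of it) and "box" ([left, top, right, bottom] in pixels, round what is visible of it).
- ctrl.pinpoint(name, camera): "uv" ([column, row] in pixels: a listed point, or the origin of a listed thing).
The state is a dict: "t": time; "qpos": joint angles; "qvel": joint speeds; "joint_torque": joint torques, N m; "ee_pos": TCP position; "orientation": TCP orientation; "ft_force": force on the tool from outside, world axes, zero at the start; "moment": the same for the moment, N m; "width": finger opening in mm; "grasp_force": force on a finger pad.
Only numpy, scipy, OpenCV 4.12 (cv2) and the standard library are available. Lean on these libraries where they do the work, as an engineer would, in place of code of your own. Each camera call takes 0.05 s, during which the arm holds its last target. There are 200 camera calls.

## Task

Check the three brass caps on the gauge: push each one along its own lane, flat on the plate, as far as it will go. The cap that is too big stops at the go gap and the one that is too small goes right through the no-go gap into the pocket behind it; leave both of these lying there and never lift them. The good cap passes the go gap and stops against the no-go gap: lift it out and stand it upright in the grey tray, without disturbing the red tin, the black loupe or the blue pliers.

Things in the scene. Friction and masses are not known exactly. Their poses are not given: they have to be found in the camera images.
- gauge: fixed three-lane gauge, 194 x 194 mm: dark base plate 5 mm thick, on it metal bars with tops 25 mm above the bench. Origin: centre of underside; x along the lanes in the pushing direction (within 0.25 rad of world x), y left, z up. Three equal straight lanes, centre lines at y = -62, 0, +62 mm, open above; infeed of each: 54 mm wide, from its open end at x = -97 to x = -17
- go (a point): start of the middle lane's go gap, on the base plate, gauge x = -17, y = 0 mm; the axes are the gauge's. In every lane the go gap is 46.5 mm wide from x = -17 to +33. The 50 mm cap stops here with its centre at x = -26
- no_go (a point): start of the middle lane's no-go gap, on the base plate, gauge x = +33, y = 0 mm. In every lane it is 39.5 mm wide from x = +33 to +45. The 43 mm cap stops here with its centre at x = +24.5. The stops are rigid: a cap slides at under 2 N, so 5 N shows that it has stopped
- pocket (a point): centre of the middle lane's pocket, on the base plate, gauge x = +68, y = 0 mm. In every lane the pocket is 54 mm wide from x = +45 to +91, closed by an end wall; the 36 mm cap can go on until its centre is at x = +73
- cap_a: one of three brass caps alike but for diameter (36, 43 and 50 mm, one each; which is which is for the gauge to tell): body 22 mm high, on top a boss of 18 mm diameter, 20 mm high; about 0.18 kg. Origin: centre of underside, z up. Starts on the base plate in the infeed of one lane (one cap a lane), centre at gauge x -70 to -52 mm
- cap_b: one of three brass caps alike but for diameter (36, 43 and 50 mm, one each; which is which is for the gauge to tell): body 22 mm high, on top a boss of 18 mm diameter, 20 mm high; about 0.18 kg. Origin: centre of underside, z up. Starts on the base plate in the infeed of one lane (one cap a lane), centre at gauge x -70 to -52 mm
- cap_c: one of three brass caps alike but for diameter (36, 43 and 50 mm, one each; which is which is for the gauge to tell): body 22 mm high, on top a boss of 18 mm diameter, 20 mm high; about 0.18 kg. Origin: centre of underside, z up. Starts on the base plate in the infeed of one lane (one cap a lane), centre at gauge x -70 to -52 mm
- tray: fixed shallow open tray of grey plastic, 100 x 100 mm outside, 16 mm high, walls and floor about 4 mm; at the right of the gauge. Origin: centre of its underside, z up
- flux_tin: loose red round tin, 56 mm diameter, 20 mm high, at the left of the gauge; bystander. Origin: centre of underside
- loupe: loose black eye loupe, 41 mm diameter, 38 mm high, standing on the bench beyond the gauge; bystander. Origin: centre of underside
- pliers: loose pair of blue-handled pliers, 151 x 50 x 14 mm, lying on the bench at the far right; bystander. Origin: centre of underside
Not all that is in view belongs to the job. Leave any orange or turquoise look-alike of the cap_a alone. Leave any orange look-alike of the cap_b alone.

How it is judged (in metres and radians):
On the way, in this order (a step that is already met when the one before it is completed fails the run):
1. the good cap passes the go gap, flat on the plate (x of cap_a in the frame of gauge between -0.015 and 0.015 m and y of cap_a in the frame of gauge between -0.09 and 0.09 m and z of cap_a in the frame of gauge below 0.009 m).
2. the good cap stands against the no-go gap (within 5 mm of its stop), flat on the plate (x of cap_a in the frame of gauge between 0.0195 and 0.03 m and y of cap_a in the frame of gauge between -0.09 and 0.09 m and z of cap_a in the frame of gauge below 0.009 m), for 0.2 s.
At the end, for the whole second after the job is handed in: The good (43 mm) cap stands upright and at rest on the floor of the tray; the too-big (50 mm) cap rests flat in the gauge against the go gap (within 7 mm of its stop); the too-small (36 mm) cap rests flat in the pocket behind the no-go gap, its centre beyond the gap's far end (x of cap_a in the frame of tray between -0.028 and 0.028 m and y of cap_a in the frame of tray between -0.028 and 0.028 m and z of cap_a in the frame of tray below 0.009 m and linear speed of each of cap_a, cap_b, cap_c below 0.01 m/s and angle between each of cap_a, cap_b, cap_c's own z axis and vertical below 0.1 rad and x of cap_b in the frame of gauge between -0.033 and -0.018 m and y of cap_b in the frame of gauge between -0.09 and 0.09 m and z of each of cap_b, cap_c in the frame of gauge below 0.009 m and x of cap_c in the frame of gauge between 0.047 and 0.08 m and y of cap_c in the frame of gauge between -0.09 and 0.09 m); the robot touches nothing.
It fails at once if the too-big or the too-small cap is lifted more than 10 mm or tipped over (z of any of cap_b, cap_c in the frame of gauge above 0.015 m or angle between any of cap_b, cap_c's own z axis and vertical above 0.5 rad).
It fails at once if the tin, the loupe or the pliers are moved more than 30 mm (distance of any of flux_tin, loupe, pliers from where it was at the start of the episode above 0.03 m).
It also fails if it takes over 58 s, if anything falls off the work surface, if the arm or the gripper's body presses on something with over 40 N, if the wrist force passes 120 N, or if a joint passes its speed limit or range.

## Working session

There is one attempt and no reset: what is moved stays moved. The work goes in short steps, Python scripts to look and compute and a tool call to move; the robot and the scene stay as the last step left them, time stands still between calls to the robot, and variables do not carry over. Pictures are saved under pics/ and viewed, at most 10 in all, crops included, and the job is handed in when it is done.

Besides the shell and the picture viewer there is one more tool, called after "Call:" as name(argument=value, ...) on one line, values as JSON. apply_moves: Moves the arm, as the interface text tells. Its arguments: {"type":"object","properties":{"targets":{"type":"array"},"gripper":{"type":"number"}},"required":["targets"]}

```bash
mkdir -p pics; ls; cat > h.py <<'E'
import numpy as np, cv2
from workcell import ctrl
def cal(n):
    c=ctrl.get_calibration(n); f=192/np.tan(np.radians(c['fov_y'])/2)
    K=np.array([[f,0,c['cx']],[0,f,c['cy']],[0,0,1]]); R=cv2.Rodrigues(np.array(c['rvec'],float))[0]
    return K,R,np.array(c['tvec'],float),c
def w(n,uv,z):
    K,R,t,_=cal(n); d=R.T@np.linalg.solve(K,[uv[0],uv[1],1]); o=-R.T@t
    return o+d*(z-o[2])/d[2]
def p(n,P):
    K,R,t,_=cal(n); q=K@(R@np.array(P,float)+t); return q[:2]/q[2]
def save(n,f,crop=None,s=1):
    im=ctrl.get_image(n)[:,:,::-1]
    if crop: a,b,c,d=crop; im=im[b:d,a:c]
    cv2.imwrite('pics/'+f,cv2.resize(im,None,fx=s,fy=s,interpolation=cv2.INTER_CUBIC))
E
python3 - <<'E'
from h import *
np.set_printoptions(precision=1,suppress=True)
save('top','top0.png',s=1.5); save('side','side0.png',s=1.5)
for n in('top','side'):
    print(n,cal(n)[3], -cal(n)[1].T@cal(n)[2])
    for k in('go','no_go','pocket','gauge','cap_a','tray','flux_tin','loupe','pliers'):
        for r in ctrl.pinpoint(k,n)[:5]:
            print(n,k,round(r['score'],2),np.array(r['uv']),w(n,r['uv'],5 if k in('go','no_go','pocket','cap_a') else 0))
print(ctrl.get_obs(), ctrl.grip_point_offset)
E
```

```text
pics
top {'fov_y': 47.31670796124407, 'cx': 253.89291124082573, 'cy': 196.78739943666972, 'rvec': array([ 2.1, -2.2,  0.2]), 'tvec': array([ -73.5,  560.6, 1176.1])} [ 295.6  -86.6 1268. ]
top go 0.83 [260.  214.2] [ 516.5 -111.3    5. ]
top no_go 0.79 [262.  197.8] [ 565.3 -119.2    5. ]
top pocket 0.34 [260.3 230. ] [ 470.  -110.2    5. ]
top gauge 0.66 [262.5 209.3] [ 531.7 -119.4    0. ]
top cap_a 0.63 [258.  232.3] [ 463.6 -103.3    5. ]
top cap_a 0.58 [239.6 229.5] [473.8 -50.3   5. ]
top cap_a 0.58 [201.2 251.6] [414.2  61.9   5. ]
top cap_a 0.55 [280.3 229. ] [ 470.7 -168.4    5. ]
top cap_a 0.51 [161.5 249. ] [426.  175.9   5. ]
top tray 0.7 [346.  244.2] [ 419.8 -356.3    0. ]
top tray 0.35 [260.3 198.2] [ 565.3 -114.3    0. ]
top flux_tin 0.65 [124.9 246.6] [437.5 282.7   0. ]
top loupe 0.63 [222.9 151.2] [715.2  -7.1   0. ]
top loupe 0.49 [260.4 232.9] [ 462.2 -110.3    0. ]
top pliers 0.81 [384.5 232.6] [ 449.1 -470.9    0. ]
top pliers 0.72 [239.  228.4] [477.8 -48.5   0. ]
side {'fov_y': 45.125073941288086, 'cx': 254.3071916135274, 'cy': 189.1936270732218, 'rvec': arra
[... 509 characters left out ...]
 0.7 [252.7 199.3] [ 566.5 -108.3    5. ]
side cap_a 0.63 [193.6 170.2] [412.2  51.2   5. ]
side tray 0.81 [205.7 278. ] [ 409.  -351.6    0. ]
side flux_tin 0.65 [197.3 129.6] [441.4 268.7  -0. ]
side loupe 0.65 [297.6 171.2] [722.1  -7.6   0. ]
side pliers 0.63 [223.  313.9] [ 437.7 -457.4    0. ]
{'t': 1.0, 'qpos': array([-1.2,  0.4,  1.6,  0. ,  1.1, -0. ]), 'qvel': array([-0.,  0.,  0.,  0., -0., -0.]), 'joint_torque': array([ -0. , -54.5, -27.4,   0.1,   0. ,   0. ]), 'ee_pos': array([ 232.9, -580. ,  196. ]), 'orientation': array([-3.1, -0.6, -0. ]), 'ft_force': array([0.3, 0.9, 0.1]), 'moment': array([-0.,  0., -0.]), 'grasp_force': 0.0, 'width': 87.59450768603077} 18.700000000000003
```

View pics/top0.png

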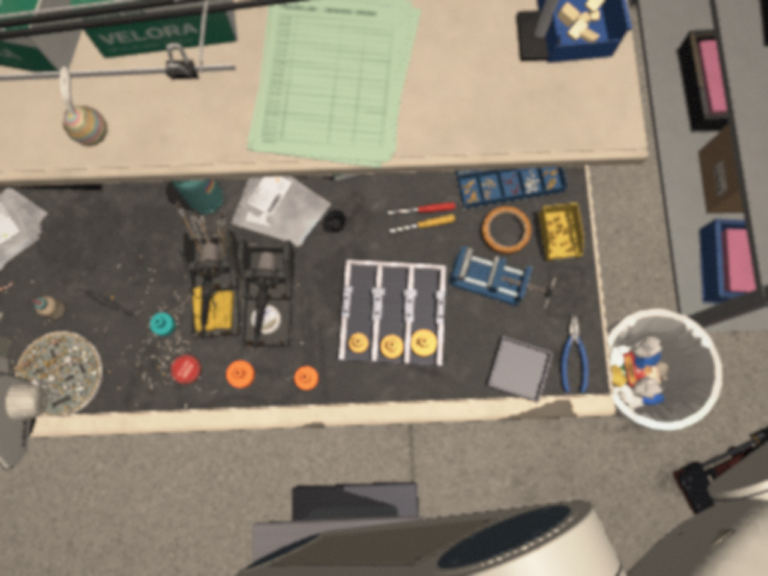

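View pics/side0.png

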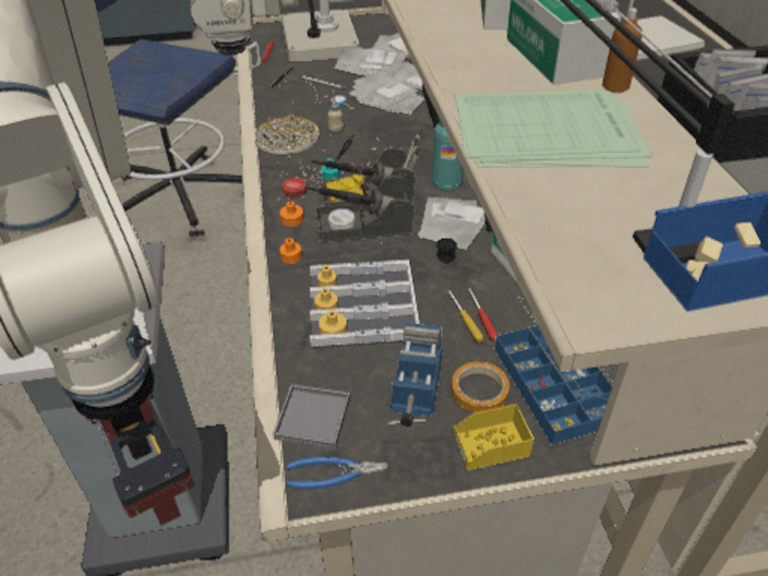

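The top view shows three brass caps at about (239,228), (261,231) and (283,228), all in 512-px coordinates. The look-alikes are orange at (160,249) and (204,252), and turquoise at (108,216). The tray is at (346,245), the pliers at (384,235), the loupe at (223,147) and the tin at (124,246). I choose the three brass caps in the lanes and will check them in a close crop.

```bash
python3 - <<'E'
from h import *
np.set_printoptions(precision=1,suppress=True)
save('top','topc.png',(222,168,302,248),7)
for n in('top','side'):
    m=ctrl.outline_of('gauge',n)[0]; print(n,m['score'],m['box'])
    c=max(cv2.findContours(m['pixels'].astype(np.uint8),0,1)[0],key=cv2.contourArea)
    r=cv2.minAreaRect(c); print(r, [w(n,q,20)[:2] for q in cv2.boxPoints(r)])
    for o in ctrl.outline_of('cap_a',n)[:8]: print('cap',round(o['score'],2),o['box'],o['pixels'].sum())
    o=ctrl.outline_of('tray',n)[0]; c=max(cv2.findContours(o['pixels'].astype(np.uint8),0,1)[0],key=cv2.contourArea)
    r=cv2.minAreaRect(c); print('tray',o['box'],r,[w(n,q,16)[:2] for q in cv2.boxPoints(r)])
E
```

```text
top 0.82 [228.2, 171.8, 297.4, 242.7]
((261.2189636230469, 207.96524047851562), (69.71858978271484, 66.93059539794922), 3.2396998405456543) [array([444.9,  -6.8]), array([641.9, -22.8]), array([ 622. , -227.2]), array([ 426. , -204.7])]
cap 0.73 [100.6, 206.0, 119.4, 223.6] 187
cap 0.65 [195.8, 242.3, 213.7, 261.6] 213
cap 0.54 [152.3, 238.5, 167.9, 256.3] 230
cap 0.53 [271.2, 220.3, 291.1, 240.7] 236
cap 0.45 [251.3, 225.9, 268.6, 238.7] 183
tray [324.1, 222.8, 369.4, 264.4] ((346.20001220703125, 245.4000244140625), (36.049964904785156, 35.417510986328125), 18.434947967529297) [array([ 385.9, -286.2]), array([ 480.8, -325.4]), array([ 444. , -420.9]), array([ 350.2, -380.3])]
side 0.9 [203.1, 175.3, 277.5, 233.2]
((241.66383361816406, 202.28448486328125), (56.31442642211914, 72.34553527832031), 86.633544921875) [array([439.9,  -0.5]), array([652.2, -22. ]), array([ 613.6, -244. ]), array([ 427.2, -223.8])]
cap 0.71 [211.4, 207.1, 235.7, 224.6] 278
cap 0.49 [209.3, 188.8, 225.1, 206.1] 171
cap 0.49 [184.0, 135.6, 203.0, 151.6] 245
cap 0.43 [189.1, 158.1, 202.5, 174.1] 194
tray [181.9, 257.8, 230.1, 301.1] ((207.9423065185547, 276.7884521484375), (44.51836395263672, 39.223228454589844), 11.309932708740234) [array([ 352.2, -392.2]), array([ 378., -281.]), array([ 481. , -328.3]), array([ 448.2, -434.1])]
```

View pics/topc.png

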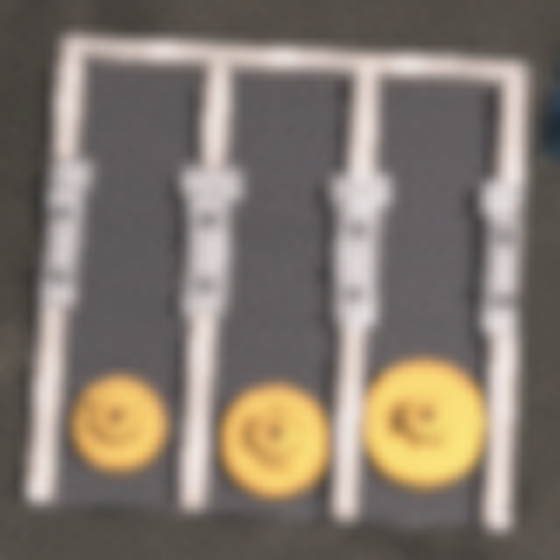

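The crop shows three plain brass caps in the lanes at crop (118,424), (275,440) and (425,424). In the full picture that is (238.8,228.5), (261.2,230.8) and (282.6,228.5). By size, the left one looks like the 36 mm cap, the middle one 43 mm and the right one 50 mm. The go and no-go blocks show clearly.

```bash
cat >> h.py <<'E'
def g2w(g,x,y):  # gauge pose g=(x,y,yaw)
    c,s=np.cos(g[2]),np.sin(g[2]); return np.array([g[0]+c*x-s*y,g[1]+s*x+c*y])
def w2g(g,P):
    c,s=np.cos(g[2]),np.sin(g[2]); d=np.array(P[:2])-g[:2]; return np.array([c*d[0]+s*d[1],-s*d[0]+c*d[1]])
E
python3 - <<'E'
from h import *
from scipy.optimize import least_squares
from scipy.spatial.transform import Rotation as Ro
np.set_printoptions(precision=2,suppress=True)
C=[(63,36,97,97),(528,62,97,-97),(195,502,-97,31),(345,515,-97,-31),(41,500,-97,93),(500,527,-97,-93),(206,315,-17,31),(356,325,-17,-31),(211,168,45,31),(361,178,45,-31)]
uv=np.array([[222+(a+.5)/7-.5,168+(b+.5)/7-.5] for a,b,_,_ in C])
f=lambda g:np.concatenate([p('top',[*g2w(g,x,y),25])-q for (_,_,x,y),q in zip(C,uv)])
r=least_squares(f,[530,-115,-.1]); g=r.x; print('g',g,'\n',r.fun.reshape(-1,2))
fs=[]
for a,b in((118,424),(275,440),(425,424)):
    P=w('top',(222+(a+.5)/7-.5,168+(b+.5)/7-.5),27); print('cap',P,w2g(g,P))
# side check: overlay
im=ctrl.get_image('side')[:,:,::-1]; s=8; x0,y0=195,168
im=cv2.resize(im[y0:y0+70,x0:x0+95],None,fx=s,fy=s,interpolation=2)
for x,y in((97,97),(97,-97),(-97,97),(-97,-97),(-97,35),(-97,-27),(-97,27),(-97,-35)):
    q=(p('side',[*g2w(g,x,y),25])-[x0,y0]+.5)*s; cv2.drawMarker(im,tuple(int(v) for v in q),(0,0,255),0,16,1)
cv2.imwrite('pics/sidec.png',im)
o=ctrl.get_obs(); R=Ro.from_rotvec(o['orientation']); print(o['t'],'tool y',R.apply([0,1,0]),'z',R.apply([0,0,1]))
E
```

```text
g [ 533.21 -117.29   -0.1 ] 
 [[ 0.13  0.26]
 [-0.26  0.19]
 [-0.23  0.8 ]
 [ 0.13  0.19]
 [-0.   -0.16]
 [-0.19 -0.27]
 [-0.15 -0.17]
 [-0.07 -0.38]
 [ 0.39 -0.12]
 [ 0.25 -0.36]]
cap [474.7 -47.7  27. ] [-64.91  63.67]
cap [ 465.67 -111.37   27.  ] [-67.79  -0.58]
cap [ 469.87 -172.73   27.  ] [-57.74 -61.26]
1.4 tool y [ 0.37 -0.93 -0.  ] z [ 0.  0. -1.]
```

View pics/sidec.png

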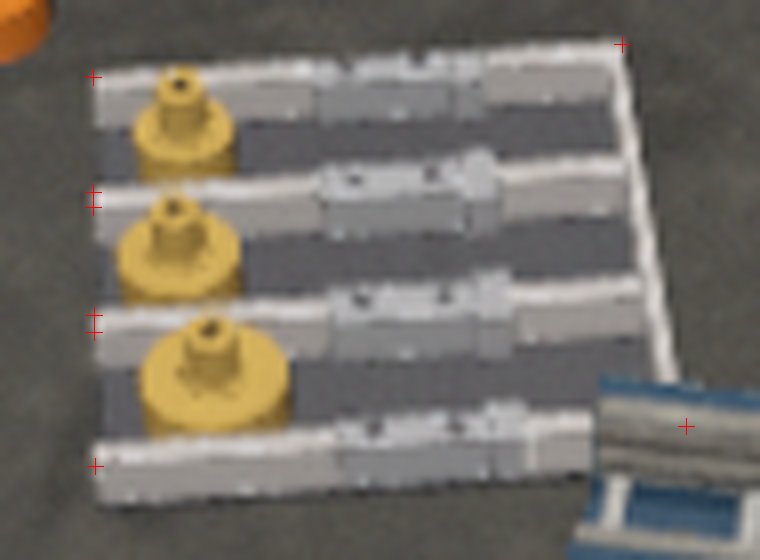

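```bash
cat >> h.py <<'E'
g=np.array([533.21,-117.29,-.1])
E
python3 - <<'E'
from h import *
from scipy.optimize import least_squares
np.set_printoptions(precision=4,suppress=True)
C=[(63,36,97,97),(528,62,97,-97),(195,502,-97,31),(345,515,-97,-31),(41,500,-97,93),(500,527,-97,-93),(206,315,-17,31),(356,325,-17,-31),(211,168,45,31),(361,178,45,-31)]
uv=np.array([[222+(a+.5)/7-.5,168+(b+.5)/7-.5] for a,b,_,_ in C])
f=lambda g:np.concatenate([p('top',[*g2w(g,x,y),25])-q for (_,_,x,y),q in zip(C,uv)])
g=least_squares(f,[530,-115,-.1]).x; print(g, np.cos(g[2]),np.sin(g[2]))
open('h.py','a').write(f'g=np.array({list(map(float,g))})\n')
o=ctrl.get_obs(); print(o['ee_pos'],o['orientation'])
for n,x,y in(('R start',-112,-62),('R end',-61,-62),('L start',-112,62),('L end',38,62),('M start',-112,0),('M end',-7,0)):
    P=g2w(g,x,y); print(n,P,P-o['ee_pos'][:2])
E
```

```text
[ 533.2109 -117.2894   -0.0959] 0.9954026203406718 -0.09577903433906745
[ 232.885  -579.9908  195.9722] [-3.0845 -0.5961 -0.    ]
R start [ 415.7875 -168.2771] [182.9025 411.7137]
R end [ 466.5531 -173.1618] [233.6681 406.8289]
L start [427.6641 -44.8472] [194.7791 535.1436]
L end [576.9745 -59.214 ] [344.0895 520.7767]
M start [ 421.7258 -106.5621] [188.8408 473.4286]
M end [ 526.2431 -116.6189] [293.3581 463.3718]
```

Call:
apply_moves(targets=[{"tx":0.02,"ty":0.046,"tz":0,"spin":-4},{"tx":0.04,"ty":0.092,"tz":0,"spin":-8},{"tx":0.06,"ty":0.138,"tz":0,"spin":-12},{"tx":0.08,"ty":0.184,"tz":0,"spin":-16},{"tx":0.1,"ty":0.23,"tz":0,"spin":-20},{"tx":0.12,"ty":0.276,"tz":-0.01,"spin":-23},{"tx":0.14,"ty":0.32,"tz":-0.02,"spin":-27.4},{"tx":0.16,"ty":0.365,"tz":-0.03,"spin":-27.4}], gripper=1)

```text
t: 2.2
ee_pos: [393.0, -214.7, 166.4]
orientation: [3.137, -0.155, 0.002]
ft_force: [0.8, -0.9, 0.2]
width: 27.3
grasp_force: 0.0
```

Call:
apply_moves(targets=[{"tx":0.0228,"ty":0.0465,"tz":0,"spin":0},{"tx":0.0228,"ty":0.0465,"tz":-0.03,"spin":0},{"tx":0.0228,"ty":0.0465,"tz":-0.07,"spin":0},{"tx":0.0228,"ty":0.0465,"tz":-0.1,"spin":0},{"tx":0.0228,"ty":0.0465,"tz":-0.13,"spin":0},{"tx":0.0228,"ty":0.0465,"tz":-0.145,"spin":0},{"tx":0.0228,"ty":0.0465,"tz":-0.152,"spin":0},{"tx":0.0228,"ty":0.0465,"tz":-0.153,"spin":0}])

```text
t: 3.0
ee_pos: [414.9, -169.8, 12.8]
orientation: [-3.138, 0.151, 0.002]
ft_force: [-0.0, -0.4, -0.3]
width: 0.7
grasp_force: 0.0
```

Call:
apply_moves(targets=[{"tx":0.008,"ty":-0.0008,"tz":0,"spin":0},{"tx":0.015,"ty":-0.0015,"tz":0,"spin":0},{"tx":0.022,"ty":-0.0021,"tz":0,"spin":0},{"tx":0.029,"ty":-0.0028,"tz":0,"spin":0},{"tx":0.035,"ty":-0.0034,"tz":0,"spin":0},{"tx":0.04,"ty":-0.0038,"tz":0,"spin":0},{"tx":0.044,"ty":-0.0042,"tz":0,"spin":0},{"tx":0.046,"ty":-0.0044,"tz":0,"spin":0}])

```text
t: 3.8
ee_pos: [461.2, -174.2, 13.2]
orientation: [-3.138, 0.151, 0.001]
ft_force: [-2.5, 0.2, 1.4]
width: 0.2
grasp_force: 0.9
```

Call:
apply_moves(targets=[{"tx":0.001,"ty":0,"tz":0,"spin":0},{"tx":0.002,"ty":0,"tz":0,"spin":0},{"tx":0.003,"ty":-0.0003,"tz":0,"spin":0},{"tx":0.0035,"ty":-0.0003,"tz":0,"spin":0},{"tx":0.004,"ty":-0.0004,"tz":0,"spin":0},{"tx":0.0045,"ty":-0.0004,"tz":0,"spin":0},{"tx":0.005,"ty":-0.0005,"tz":0,"spin":0},{"tx":0.0055,"ty":-0.0005,"tz":0,"spin":0}])

```text
t: 4.6
ee_pos: [466.6, -174.8, 13.3]
orientation: [3.138, -0.151, 0.0]
ft_force: [-1.0, -0.5, -0.4]
width: 0.3
grasp_force: 0.5
```

Call:
apply_moves(targets=[{"tx":0.0005,"ty":0,"tz":0,"spin":0},{"tx":0.001,"ty":0,"tz":0,"spin":0},{"tx":0.0015,"ty":0,"tz":0,"spin":0},{"tx":0.002,"ty":-0.0002,"tz":0,"spin":0},{"tx":0.0025,"ty":-0.0002,"tz":0,"spin":0},{"tx":0.003,"ty":-0.0003,"tz":0,"spin":0},{"tx":0.0035,"ty":-0.0003,"tz":0,"spin":0},{"tx":0.004,"ty":-0.0004,"tz":0,"spin":0}])

```text
t: 5.4
ee_pos: [470.6, -175.1, 13.3]
orientation: [-3.138, 0.151, 0.0]
ft_force: [-1.1, 0.5, 0.3]
width: 0.7
grasp_force: 0.5
```

```bash
python3 - <<'E'
from h import *
save('side','s1.png',(195,160,295,240),7)
E
```

```text
(no output)
```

View pics/s1.png

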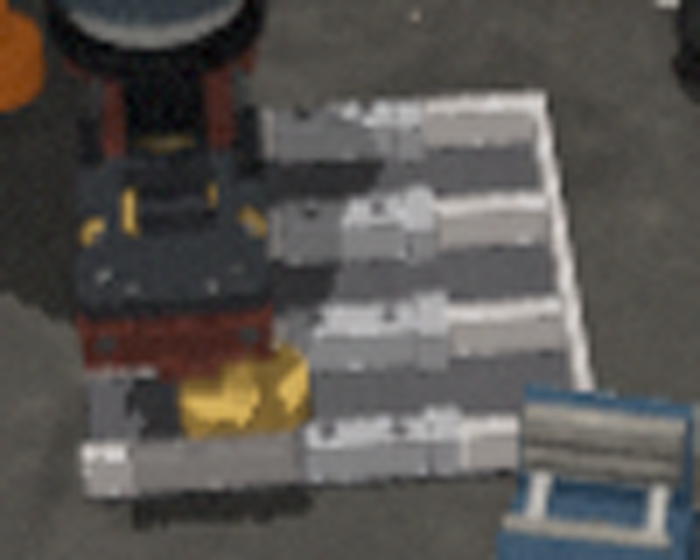

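The side crop shows the right cap at crop (246,395), its front edge at (310,390), about level with the start of the go block at (305,430). It is close to its stop, and the force still reads as sliding.

Call:
apply_moves(targets=[{"tx":0.0003,"ty":0,"tz":0,"spin":0},{"tx":0.0006,"ty":0,"tz":0,"spin":0},{"tx":0.0009,"ty":0,"tz":0,"spin":0},{"tx":0.0012,"ty":-0.0001,"tz":0,"spin":0},{"tx":0.0015,"ty":-0.0001,"tz":0,"spin":0},{"tx":0.0018,"ty":-0.0002,"tz":0,"spin":0},{"tx":0.0021,"ty":-0.0002,"tz":0,"spin":0},{"tx":0.0024,"ty":-0.0002,"tz":0,"spin":0}])

```text
t: 6.25
ee_pos: [473.0, -175.4, 13.3]
orientation: [-3.138, 0.151, -0.0]
ft_force: [-0.6, 0.2, -0.9]
width: 0.5
grasp_force: 0.5
```

```bash
python3 - <<'E'
from h import *
print(w2g(g,w('side',(195+246/7,160+398/7),16)), w2g(g,ctrl.get_obs()['ee_pos']), ctrl.get_obs()['ft_force'])
E
```

```text
[-33.96848629 -61.52307748] [-54.36850161 -63.56149659] [-0.55214285  0.20882163 -0.90174638]
```

Call:
apply_moves(targets=[{"tx":0.0003,"ty":0,"tz":0,"spin":0},{"tx":0.0006,"ty":0,"tz":0,"spin":0},{"tx":0.0009,"ty":0,"tz":0,"spin":0},{"tx":0.0012,"ty":-0.0001,"tz":0,"spin":0},{"tx":0.0015,"ty":-0.0001,"tz":0,"spin":0},{"tx":0.0018,"ty":-0.0002,"tz":0,"spin":0},{"tx":0.0021,"ty":-0.0002,"tz":0,"spin":0},{"tx":0.0024,"ty":-0.0002,"tz":0,"spin":0}])

```text
t: 7.05
ee_pos: [475.4, -175.6, 13.3]
orientation: [3.138, -0.151, -0.0]
ft_force: [-0.9, 0.4, -1.0]
width: 0.6
grasp_force: 0.5
```

Call:
apply_moves(targets=[{"tx":0.0003,"ty":0,"tz":0,"spin":0},{"tx":0.0006,"ty":0,"tz":0,"spin":0},{"tx":0.0009,"ty":0,"tz":0,"spin":0},{"tx":0.0012,"ty":-0.0001,"tz":0,"spin":0},{"tx":0.0015,"ty":-0.0001,"tz":0,"spin":0},{"tx":0.0018,"ty":-0.0002,"tz":0,"spin":0},{"tx":0.0021,"ty":-0.0002,"tz":0,"spin":0},{"tx":0.0024,"ty":-0.0002,"tz":0,"spin":0}])

```text
t: 7.85
ee_pos: [477.8, -175.8, 13.3]
orientation: [3.138, -0.151, 0.0]
ft_force: [-1.7, -0.1, 0.5]
width: 0.5
grasp_force: 0.5
```

```bash
python3 - <<'E'
from h import *
save('side','s2.png',(200,190,270,240),10)
for o in ctrl.outline_of('cap_a','side'): print(o['score'],o['box'])
E
```

```text
0.6 [224.1, 210.2, 243.7, 221.5]
0.56 [187.6, 158.2, 202.7, 175.9]
0.44 [182.8, 257.1, 231.9, 299.3]
```

View pics/s2.png

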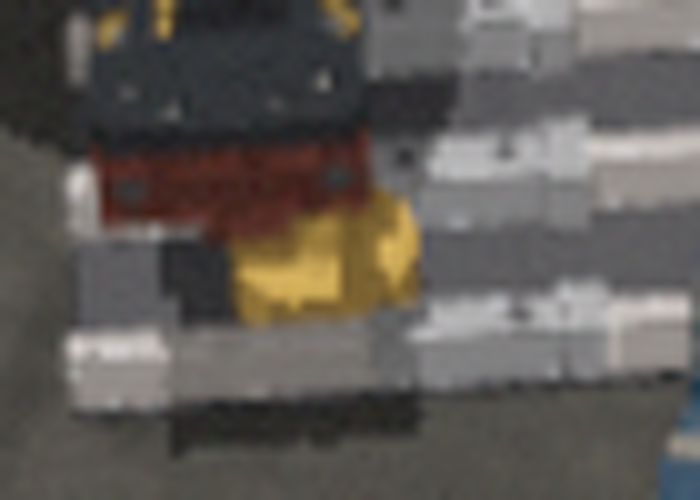

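The crop shows the right cap from x=230 to x=420, with its front about 15 mm past the go-block start at (372,370). The expected overlap at the stop is 16 mm. I will check the finger geometry numerically.

```bash
python3 - <<'E'
from h import *
np.set_printoptions(precision=2,suppress=True)
o=ctrl.get_obs(); e=o['ee_pos']; print(e,w2g(g,e),(p('side',e)-[200,190]+.5)*10)
for x in(-30,-26): print(x,[(p('side',[*g2w(g,x+d,-62),z])-[200,190]+.5)*10 for d in(-25,25) for z in(5,27)])
print((p('side',[*g2w(g,-17,-89),25])-[200,190]+.5)*10,(p('side',[*g2w(g,-97,-89),25])-[200,190]+.5)*10)
E
```

```text
[ 477.85 -175.78   13.3 ] [-49.5  -63.53] [249.38 289.78]
-30 [array([230.58, 308.4 ]), array([225.64, 251.37]), array([415.59, 296.05]), array([412.89, 238.98])]
-26 [array([245.4 , 307.41]), array([240.64, 250.38]), array([430.36, 295.06]), array([427.84, 237.99])]
[373.52 320.42] [ 68.7  340.85]
```

```bash
python3 - <<'E'
from h import *
np.set_printoptions(precision=1,suppress=True)
o=ctrl.get_obs(); e=o['ee_pos']; t=w2g(g,e)
for z in(93,80):print(z,[(p('side',[*g2w(g,t[0]+a,t[1]+b),z])-[200,190]+.5)*10 for b in(-89,0) for a in(-37.5,37.5)])
im=ctrl.get_image('side')
print(im[190+22:190+34, 200+12:200+46].mean(2).astype(int))
print((im[190+22:190+34, 200+12:200+46,0].astype(int)-im[190+22:190+34, 200+12:200+46,2]))
E
```

```text
93 [array([ 87.4, 336.4]), array([396.6, 315.7]), array([85.3, 83.8]), array([377.5,  65. ])]
80 [array([ 91.7, 373. ]), array([398.5, 352.3]), array([ 89.4, 120.2]), array([379.5, 101.5])]
[[ 92  97  91 112  88  75  80  84  67  51  49  56  58  59  59  56  62  75
   87 102 114 105  85  79  90  90  86 110 155 144 117 118 124 146]
 [111 125 124 148 109  89  94  88  58  46  51  61  59  55  64  64  69  82
   96 111 112 105  86  83  90  94 119 129 155 146  93  93  91  92]
 [ 76  93  95  87  47  50  50  52  46  48  54  71  76  73  78  81  81  92
  110 112 111 104  86  84  91 109 157 156 152 133  91  94  94  92]
 [ 87  91  92  87  45  50  49  49  49  50  56  75  90  91  90  87  88 104
  128 124 122 116  89  87  90 111 157 154 148 124  95  93  97  94]
 [ 91  92  95  89  49  45  49  50  48  47  49  76 113 121 120 120 122 133
  146 143 144 143  90  91  90 105 145 154 140  86  94  93  93  92]
 [ 94  93  94  87  52  47  49  49  49  50  52  85 139 156 157 157 157 158
  159 150 149 150  89  89  90  90 106 143 111  86  87  93  92  96]
 [ 93  96  95  86  53  49  49  47  50  51  52  67 105 137 152 15
[... 1775 characters left out ...]
  -3  -1  -2   1   0  -1  -5  -3  -4   1  34  84  88 106 115 114 117
  113 112 110 109  78  73  76  75  71  75  67  45   0   0   0   0]
 [ -2  -1  -4  -1  -2  -2   3  -1  -4  -2   0  32  80  84  89  86  86 104
   77  75  77  75  78  75  70  47  31  39  40  26   1   0   0   0]
 [ -2  -3  -3  -2  -1   0   0  -1  -1   0   0  21  74  80  81  76  63  64
   64  55  56  56  52  43  41  10  -1   1   1   1  -1   1   0   0]
 [  2   2   1   2   3   3   1   3   4   3   2   8  29  44  44  25  27  28
   28  19  18  18  16   8   6   0   0   1  -1  -1   0  -1   0   0]
 [  8   8   8   7   6   6   4   5   7   9   8   7   6  10   6   8   7   6
    7  10   8   7   8   6   6   2   2   1   0  -1   0   1   1   0]]
```

Call:
apply_moves(targets=[{"tx":-0.005,"ty":0.0005,"tz":0,"spin":0},{"tx":-0.015,"ty":0.0014,"tz":0,"spin":0},{"tx":-0.03,"ty":0.0029,"tz":0,"spin":0},{"tx":-0.045,"ty":0.0043,"tz":0,"spin":0},{"tx":-0.06,"ty":0.0058,"tz":0,"spin":0},{"tx":-0.066,"ty":0.0063,"tz":0.02,"spin":0},{"tx":-0.066,"ty":0.0063,"tz":0.05,"spin":0},{"tx":-0.066,"ty":0.0063,"tz":0.07,"spin":0}])

```text
t: 8.8
ee_pos: [411.0, -169.4, 84.5]
orientation: [3.138, -0.152, 0.0]
ft_force: [1.5, 0.4, 0.3]
width: 0.3
grasp_force: 0.0
```

```bash
python3 - <<'E'
from h import *
o=ctrl.get_obs(); print(o['t'],o['ee_pos'],o['ft_force'])
a=ctrl.get_image('side')[:,:,::-1][150:240,180:280]; b=ctrl.get_image('top')[:,:,::-1][175:255,222:302]
e=o['ee_pos']
print('tip side',(p('side',e)-[180,150]+.5)*4,'tip top',(p('top',e)-[222,175]+.5)*5)
A=cv2.resize(a,None,fx=4,fy=4,interpolation=2);B=cv2.resize(b,None,fx=4.5,fy=4.5,interpolation=2)
cv2.imwrite('pics/c3.png',np.hstack([A,B]))
E
```

```text
8.8 [ 410.97854973 -169.39519481   84.48364357] [1.49894259 0.36296806 0.3462584 ]
tip side [ 68.9684037  206.12761889] tip top [310.05324749 361.62461049]
```

View pics/c3.png

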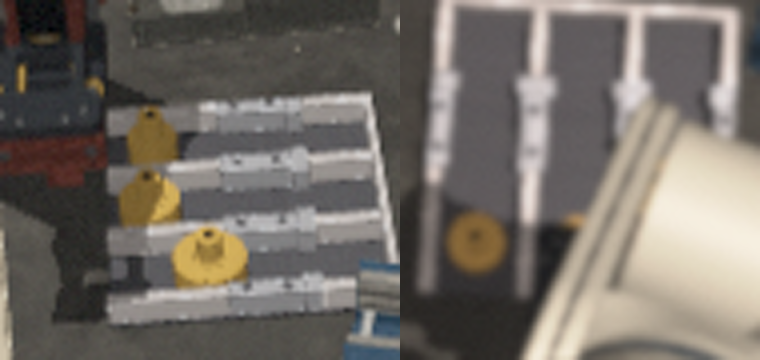

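The left panel (side) shows the right cap upright at crop (210,258), centre near gauge x = -29. The red fingertip ends at about (67,187), some 15–20 mm higher than the reported TCP at (69,206). So the fingers pushed the boss, not the body. I will go lower before the next pushes, checking by colour and by force.

Call:
apply_moves(targets=[{"tx":0,"ty":0,"tz":-0.03,"spin":0},{"tx":0,"ty":0,"tz":-0.06,"spin":0},{"tx":0,"ty":0,"tz":-0.07,"spin":0},{"tx":0,"ty":0,"tz":-0.074,"spin":0},{"tx":0,"ty":0,"tz":-0.077,"spin":0},{"tx":0,"ty":0,"tz":-0.079,"spin":0},{"tx":0,"ty":0,"tz":-0.081,"spin":0},{"tx":0,"ty":0,"tz":-0.081,"spin":0}])

```text
t: 9.7
ee_pos: [412.1, -169.6, 2.6]
orientation: [3.138, -0.151, 0.001]
ft_force: [-0.0, 0.1, -0.8]
width: 0.6
grasp_force: 0.0
```

```bash
python3 - <<'E'
from h import *
np.set_printoptions(precision=1,suppress=True,linewidth=150)
o=ctrl.get_obs(); e=o['ee_pos']; t=w2g(g,e); print(o['t'],e,t,o['ft_force'])
im=ctrl.get_image('side').astype(int); m=((im[...,0]-im[...,2]>18)&(im[...,0]-im[...,1]>18)&(im[...,0]<130))
for r in range(195,240): 
    c=np.where(m[r,180:222])[0]
    if len(c): print(r,c.min()+180,c.max()+180,len(c))
for b in(-13,0,13):
    for z in(0,10,20,30): print(b,z,[p('side',[*g2w(g,t[0]+a,t[1]+b),z]) for a in(-10,10)])
E
```

```text
9.7 [ 412.1 -169.6    2.6] [-115.5  -63.6] [-0.   0.1 -0.8]
195 190 220 8
196 188 219 9
197 211 220 9
198 184 218 11
199 210 218 9
200 210 218 9
201 210 217 8
202 210 217 8
203 210 216 7
204 211 216 6
205 211 217 7
206 214 214 1
208 208 208 1
209 206 208 3
210 182 209 21
211 181 209 29
212 182 209 25
213 182 209 23
214 182 209 25
215 182 209 28
216 183 208 25
217 183 203 20
218 196 203 8
-13 0 [array([196.4, 227.4]), array([203.9, 226.8])]
-13 10 [array([196.1, 224.8]), array([203.6, 224.3])]
-13 20 [array([195.7, 222.2]), array([203.3, 221.7])]
-13 30 [array([195.3, 219.6]), array([202.9, 219.1])]
0 0 [array([196.5, 223.8]), array([203.9, 223.3])]
0 10 [array([196.1, 221.3]), array([203.6, 220.8])]
0 20 [array([195.8, 218.7]), array([203.3, 218.2])]
0 30 [array([195.4, 216. ]), array([203. , 215.5])]
13 0 [array([196.6, 220.3]), array([203.9, 219.8])]
13 10 [array([196.2, 217.8]), array([203.6, 217.3])]
13 20 [array([195.8, 215.2]), array([203.3, 214.7])]
13 30 [array([195.5, 212.6]), array([203. , 212.1])]
```

Call:
apply_moves(targets=[{"tx":0,"ty":0,"tz":-0.0005,"spin":0},{"tx":0,"ty":0,"tz":-0.001,"spin":0},{"tx":0,"ty":0,"tz":-0.0015,"spin":0},{"tx":0,"ty":0,"tz":-0.002,"spin":0},{"tx":0,"ty":0,"tz":-0.0025,"spin":0},{"tx":0,"ty":0,"tz":-0.003,"spin":0},{"tx":0,"ty":0,"tz":-0.0035,"spin":0},{"tx":0,"ty":0,"tz":-0.004,"spin":0}])

```text
t: 10.55
ee_pos: [411.8, -169.5, -1.8]
orientation: [-3.138, 0.151, -0.0]
ft_force: [0.2, -0.4, 0.3]
width: 0.4
grasp_force: 0.0
```

```bash
python3 - <<'E'
from h import *
im=ctrl.get_image('side').astype(int)
print(im[208:232,190:212].sum(2)//3); o=ctrl.get_obs(); print(o['ee_pos'],o['ft_force'],o['qpos'])
E
```

```text
[[ 51  51  48  50  52  56  50  48  53  47  49  51  51  44  42  42  39  35
   40  86 117 111]
 [ 44  45  39  36  37  32  37  34  35  36  39  35  30  33  35  34  37  37
   49  89 121 111]
 [ 37  38  33  33  34  37  40  39  42  35  37  39  42  42  36  39  41  46
   54  77 115 115]
 [ 40  37  43  47  42  41  44  42  42  44  47  46  49  52  46  49  44  51
   58  77 113 111]
 [ 50  49  47  53  54  46  46  47  47  47  58  56  50  54  44  47  47  56
   52  71 113 113]
 [ 53  54  50  57  54  40  47  51  49  53  48  49  49  44  49  54  52  47
   44  62 102  98]
 [ 47  45  46  41  48  45  46  46  43  41  43  44  44  38  46  53  52  49
   48  50  58  41]
 [ 42  41  48  45  44  42  45  44  43  44  42  44  44  48  45  44  45  42
   49  51  48  46]
 [ 47  46  46  42  46  42  45  48  49  44  52  54  43  41  48  45  45  47
   58  50  48  45]
 [ 54  52  55  40  48  47  45  51  54  61  59  55  49  49  45  50  44  55
   54  52  46  48]
 [ 62  63  55  47  47  54  54  52  58  60  55  57  55  55  45  40  39  43
   51  48  51  50]
 [ 79  75  40  39  42  44  41  47  53  53  58  57  56  52  38  39  37  43
   
[... 613 characters left out ...]
80  74  70  66  71  70  79  93 117
  111 118 113 118]
 [ 76  77  74  42  42  42  44  41  52  77  69  63  60  61  64  67  86 122
  115 113 114 113]
 [ 76  78  74  45  39  44  40  41  45  61  39  39  33  36  34  38  58  97
  112 112 114 113]
 [ 79  76  66  41  44  46  38  41  33  39  38  38  38  34  33  38  50  87
  113 113 114 117]
 [ 78  71  41  41  41  40  42  40  41  37  42  39  36  35  40  37  49  75
  101 100 105 109]
 [ 79  77  44  46  42  35  38  42  42  38  34  36  34  35  40  43  40  46
   52  49  42  47]]
[ 411.70473685 -169.41753794   -1.84103859] [-0.49798918 -0.22276809 -0.86531567] [-4.17122965e-01  5.29198717e-01  2.12024167e+00  2.06486817e-05
  4.92331213e-01  1.25011052e+00]
```

Call:
apply_moves(targets=[{"tx":0,"ty":0,"tz":-0.001,"spin":0},{"tx":0,"ty":0,"tz":-0.002,"spin":0},{"tx":0,"ty":0,"tz":-0.003,"spin":0},{"tx":0,"ty":0,"tz":-0.004,"spin":0},{"tx":0,"ty":0,"tz":-0.005,"spin":0},{"tx":0,"ty":0,"tz":-0.006,"spin":0},{"tx":0,"ty":0,"tz":-0.007,"spin":0},{"tx":0,"ty":0,"tz":-0.008,"spin":0}])

```text
t: 11.4
ee_pos: [411.8, -169.4, -9.8]
orientation: [-3.138, 0.151, 0.0]
ft_force: [0.1, -0.2, -0.2]
width: 0.6
grasp_force: 0.0
```

```bash
python3 - <<'E'
from h import *
im=ctrl.get_image('side').astype(int); o=ctrl.get_obs(); print(o['ee_pos'],o['ft_force'])
d=im[...,0]-(im[...,1]+im[...,2])//2
print(d[210:232,192:208])
E
```

```text
[ 411.68713948 -169.400224     -9.92375589] [-0.2997078   0.21074435 -0.76355027]
[[-4 -2 -1 -2 -4 -3 -3 -1 -2 -1 -3 -3  0 -1  0 -3]
 [-2 -4 -6 -3 -1 -2 -2 -3 -1 -3 -6 -3  2 -1 -4  2]
 [-1  0 -2  1 -2  1 -3  1  2 -2  7  6  5  4  7  7]
 [ 9  9  9 14 12 11 15 17 24 22 26 22 23 23 25 34]
 [35 36 30 37 35 39 39 36 42 45 42 34 33 32 32 43]
 [44 40 37 36 35 41 40 40 40 41 37 32 36 21 17 21]
 [36 38 35 37 34 33 35 36 33 35 34 33 30  9  2  9]
 [36 33 31 32 33 34 34 34 34 34 33 31 34 25 15 19]
 [37 34 35 30 35 36 36 36 38 34 33 33 33 38 32 32]
 [38 35 34 36 37 39 43 43 40 36 38 39 35 41 36 27]
 [36 25 27 35 39 43 42 43 43 38 42 42 28 18 16  8]
 [13 12 12 13 29 30 35 35 37 36 39 31 19  3  4  3]
 [-1  1  2  4 11 11  9  7  2  3  2  1  3  4  1 -1]
 [ 6  5  4  4 -1  2  3  5  5  2  4  0  5  3  6  4]
 [ 7  4  2  3  2  3  2  3  5  6  2  2  2  3  6  7]
 [ 4  2  2  5  2  4  5  3  3  4  3  4  4  6  7  7]
 [ 6  0  4  1  2  5  4  2  4  4  4  6  6  8  6  7]
 [ 6  3  4  3  6  4  6  5  4  5  2  6  6  5  4  8]
 [ 7  3  2  3  3  2  6  5  5  3  4  6  5  6  3  6]
 [ 6  4  2  4  4  2  6  1  2  3  0  3  3  2  4  6]
 [ 6  2  2  2  5  1  3  3 -2  4  2  0  4  1  1  6]
 [ 4  0  3  4  1  6  2 -2  4  3  4  1  4  4  6  0]]
```

Call:
apply_moves(targets=[{"tx":0,"ty":0,"tz":-0.001,"spin":0},{"tx":0,"ty":0,"tz":-0.002,"spin":0},{"tx":0,"ty":0,"tz":-0.003,"spin":0},{"tx":0,"ty":0,"tz":-0.004,"spin":0},{"tx":0,"ty":0,"tz":-0.005,"spin":0},{"tx":0,"ty":0,"tz":-0.006,"spin":0},{"tx":0,"ty":0,"tz":-0.007,"spin":0},{"tx":0,"ty":0,"tz":-0.0075,"spin":0}])

```text
t: 12.25
ee_pos: [411.7, -169.4, -17.3]
orientation: [-3.138, 0.151, 0.0]
ft_force: [0.8, 0.3, 0.2]
width: 0.4
grasp_force: 0.0
```

Call:
apply_moves(targets=[{"tx":0,"ty":0,"tz":-0.0004,"spin":0},{"tx":0,"ty":0,"tz":-0.0008,"spin":0},{"tx":0,"ty":0,"tz":-0.0012,"spin":0},{"tx":0,"ty":0,"tz":-0.0016,"spin":0},{"tx":0,"ty":0,"tz":-0.002,"spin":0},{"tx":0,"ty":0,"tz":-0.0024,"spin":0},{"tx":0,"ty":0,"tz":-0.0028,"spin":0},{"tx":0,"ty":0,"tz":-0.003,"spin":0}])

```text
t: 13.05
ee_pos: [411.8, -169.4, -20.3]
orientation: [-3.138, 0.151, 0.0]
ft_force: [-0.2, -0.4, 0.2]
width: 0.5
grasp_force: 0.0
```

```bash
python3 - <<'E'
from h import *
im=ctrl.get_image('side').astype(int); o=ctrl.get_obs(); print(o['ee_pos'],o['ft_force'],o['moment'],o['joint_torque'])
d=im[...,0]-(im[...,1]+im[...,2])//2
print(d[216:232,192:208])
save('side','s5.png',(170,160,270,240),7)
E
```

```text
[ 411.74527903 -169.43441083  -20.2797813 ] [-0.49832319 -0.0658453  -0.85738772] [-0.01201732 -0.01777322  0.02598212] [ 1.95763714e-03 -4.55351651e+01 -9.90003258e+00  1.62521383e-02
 -6.45405287e-02 -7.07708878e-06]
[[ 3  4  8 14 10 20 18 12 14 15 17 18 27 26 27 30]
 [21 23 32 31 35 40 42 31 32 38 38 36 43 42 39 36]
 [37 36 40 41 41 42 42 37 36 39 38 38 39 31 18 19]
 [38 39 34 34 34 33 34 32 32 34 38 33 28 16  3  4]
 [36 33 32 33 33 34 34 35 32 36 36 34 35 34 16 14]
 [34 32 34 37 36 35 35 32 33 34 37 38 40 41 33 26]
 [39 37 37 43 42 34 38 35 36 41 46 44 42 36 29 20]
 [37 39 39 36 37 34 35 45 40 40 40 41 34 16 12  9]
 [13  9  9 10 19 26 30 33 32 25 25 21 13  4  8  8]
 [ 4  6  4  4  4  3  4  5  6  2  5  4  5  6  6  7]
 [ 4  4  0  3  2  3  5  5  7  6  5  4  8  6  7  8]
 [ 5  1  3  6  3  3  3  5  7  3  4  4  5  7  6  5]
 [ 6  4 -1  4  4  5  5  3  5  5  5  4  3  8  5  6]
 [ 5  4  2  2  1  2  5  7  6  4  3  4  4  1  3  7]
 [ 3  2  1  3  1  4  1  1  1  2  2  3  0  4  3  5]
 [ 3  1  6  0  2  4  3  4  4  3  2  3  3  0  4  2]]
```

View pics/s5.png

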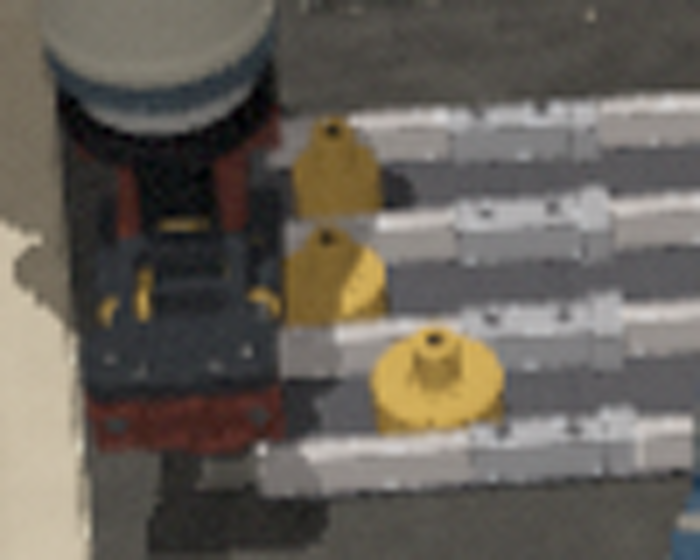

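The crop shows the right cap upright at (437,385) and the other two at (335,170) and (330,275). The finger ends just below the red carriage at (200,450). That matches all three z readings if the real fingertip sits about 30 mm above the reported TCP. So a TCP z of about -17 puts the tip near 13 mm, level with the cap body.

Call:
apply_moves(targets=[{"tx":0.0,"ty":0.0013,"tz":0.004,"spin":0},{"tx":0.012,"ty":0.0003,"tz":0.004,"spin":0},{"tx":0.024,"ty":-0.001,"tz":0.004,"spin":0},{"tx":0.036,"ty":-0.002,"tz":0.004,"spin":0},{"tx":0.042,"ty":-0.0027,"tz":0.004,"spin":0},{"tx":0.045,"ty":-0.003,"tz":0.004,"spin":0},{"tx":0.048,"ty":-0.0033,"tz":0.004,"spin":0},{"tx":0.05,"ty":-0.0035,"tz":0.004,"spin":0}])

```text
t: 13.95
ee_pos: [461.6, -172.9, -16.4]
orientation: [-3.138, 0.151, 0.001]
ft_force: [0.8, -0.1, 0.0]
width: 0.3
grasp_force: 0.0
```

Call:
apply_moves(targets=[{"tx":0.0005,"ty":0,"tz":0,"spin":0},{"tx":0.001,"ty":0,"tz":0,"spin":0},{"tx":0.0015,"ty":0,"tz":0,"spin":0},{"tx":0.002,"ty":0,"tz":0,"spin":0},{"tx":0.0025,"ty":0,"tz":0,"spin":0},{"tx":0.003,"ty":-0.0003,"tz":0,"spin":0},{"tx":0.0035,"ty":-0.0003,"tz":0,"spin":0},{"tx":0.004,"ty":-0.0004,"tz":0,"spin":0}])

```text
t: 14.75
ee_pos: [464.0, -173.0, -16.4]
orientation: [-3.137, 0.151, 0.005]
ft_force: [-7.0, -2.3, 6.2]
width: 0.5
grasp_force: 3.7
```

Call:
apply_moves(targets=[{"tx":-0.01,"ty":0.001,"tz":0,"spin":0},{"tx":-0.035,"ty":0.0035,"tz":0,"spin":0},{"tx":-0.0558,"ty":0.0057,"tz":0,"spin":0},{"tx":-0.0525,"ty":0.0407,"tz":0,"spin":0},{"tx":-0.049,"ty":0.0757,"tz":0,"spin":0},{"tx":-0.046,"ty":0.1087,"tz":0,"spin":0},{"tx":-0.0439,"ty":0.1291,"tz":0,"spin":0},{"tx":-0.0439,"ty":0.1291,"tz":0,"spin":0}])

```text
t: 15.55
ee_pos: [422.3, -42.5, -16.1]
orientation: [-3.138, 0.146, -0.002]
ft_force: [0.3, -0.4, 0.2]
width: 0.2
grasp_force: 0.0
```

```bash
python3 - <<'E'
from h import *
o=ctrl.get_obs(); print(o['ee_pos'],w2g(g,o['ee_pos']),o['ft_force'])
a=ctrl.get_image('side')
for u in ctrl.outline_of('cap_a','side'): print(u['score'],u['box'])
d=a[205:226,218:248].astype(int); m=(d[...,0]-d[...,2]>60)
for i,r in enumerate(m): 
    c=np.where(r)[0]; 
    if len(c): print(205+i,218+c.min(),218+c.max())
for x in(-30,-26): print(x,[p('side',[*g2w(g,x+k,-62),16]) for k in(-25,25)])
E
```

```text
[422.29268297 -42.4880344  -16.06738141] [-117.57272097   63.83381041] [ 0.26057506 -0.43632695  0.15103633]
0.55 [208.6, 175.0, 226.0, 193.6]
0.48 [222.4, 208.2, 248.2, 221.1]
0.46 [215.8, 105.5, 226.5, 120.1]
0.45 [211.4, 190.1, 226.9, 205.8]
205 218 221
207 231 235
208 229 237
209 227 239
210 226 240
211 225 241
212 224 241
213 224 242
214 224 242
215 224 241
216 224 241
217 224 241
218 225 241
219 225 241
220 225 236
221 225 230
-30 [array([222.3120883 , 217.50575724]), array([240.92463242, 216.26825388])]
-26 [array([223.80382066, 217.40657554]), array([242.4104389 , 216.16946617])]
```

Call:
apply_moves(targets=[{"tx":0.01,"ty":-0.001,"tz":0,"spin":0},{"tx":0.018,"ty":-0.0017,"tz":0,"spin":0},{"tx":0.024,"ty":-0.0023,"tz":0,"spin":0},{"tx":0.03,"ty":-0.0029,"tz":0,"spin":0},{"tx":0.037,"ty":-0.0036,"tz":0,"spin":0},{"tx":0.044,"ty":-0.0042,"tz":0,"spin":0},{"tx":0.051,"ty":-0.0049,"tz":0,"spin":0},{"tx":0.058,"ty":-0.0056,"tz":0,"spin":0}])

```text
t: 16.45
ee_pos: [480.6, -49.9, -16.3]
orientation: [-3.138, 0.151, -0.0]
ft_force: [-0.9, 0.3, 0.0]
width: 0.5
grasp_force: 0.4
```

Call:
apply_moves(targets=[{"tx":0.006,"ty":-0.0006,"tz":0,"spin":0},{"tx":0.012,"ty":-0.0012,"tz":0,"spin":0},{"tx":0.018,"ty":-0.0017,"tz":0,"spin":0},{"tx":0.024,"ty":-0.0023,"tz":0,"spin":0},{"tx":0.03,"ty":-0.0029,"tz":0,"spin":0},{"tx":0.036,"ty":-0.0035,"tz":0,"spin":0},{"tx":0.041,"ty":-0.0039,"tz":0,"spin":0},{"tx":0.044,"ty":-0.0042,"tz":0,"spin":0}])

```text
t: 17.25
ee_pos: [524.5, -54.1, -16.2]
orientation: [3.138, -0.151, 0.001]
ft_force: [-1.6, 0.3, 0.6]
width: 0.6
grasp_force: 0.6
```

Call:
apply_moves(targets=[{"tx":0.0015,"ty":-0.0001,"tz":0,"spin":0},{"tx":0.003,"ty":-0.0003,"tz":0,"spin":0},{"tx":0.0045,"ty":-0.0004,"tz":0,"spin":0},{"tx":0.006,"ty":-0.0006,"tz":0,"spin":0},{"tx":0.0075,"ty":-0.0007,"tz":0,"spin":0},{"tx":0.009,"ty":-0.0009,"tz":0,"spin":0},{"tx":0.0105,"ty":-0.001,"tz":0,"spin":0},{"tx":0.012,"ty":-0.0012,"tz":0,"spin":0}])

```text
t: 18.05
ee_pos: [536.0, -55.2, -16.2]
orientation: [-3.138, 0.151, 0.0]
ft_force: [-1.2, -0.2, -0.3]
width: 0.4
grasp_force: 0.6
```

Call:
apply_moves(targets=[{"tx":0.0015,"ty":-0.0001,"tz":0,"spin":0},{"tx":0.003,"ty":-0.0003,"tz":0,"spin":0},{"tx":0.0045,"ty":-0.0004,"tz":0,"spin":0},{"tx":0.006,"ty":-0.0006,"tz":0,"spin":0},{"tx":0.0075,"ty":-0.0007,"tz":0,"spin":0},{"tx":0.009,"ty":-0.0009,"tz":0,"spin":0},{"tx":0.011,"ty":-0.001,"tz":0,"spin":0},{"tx":0.013,"ty":-0.0012,"tz":0,"spin":0}])

```text
t: 18.85
ee_pos: [549.0, -56.5, -16.2]
orientation: [3.138, -0.151, 0.0]
ft_force: [-1.1, 0.7, 0.6]
width: 0.3
grasp_force: 0.6
```

Call:
apply_moves(targets=[{"tx":0.003,"ty":-0.0003,"tz":0,"spin":0},{"tx":0.007,"ty":-0.0007,"tz":0,"spin":0},{"tx":0.011,"ty":-0.001,"tz":0,"spin":0},{"tx":0.015,"ty":-0.0014,"tz":0,"spin":0},{"tx":0.019,"ty":-0.0018,"tz":0,"spin":0},{"tx":0.022,"ty":-0.0021,"tz":0,"spin":0},{"tx":0.0245,"ty":-0.0024,"tz":0,"spin":0},{"tx":0.026,"ty":-0.0025,"tz":0,"spin":0}])

```text
t: 19.65
ee_pos: [575.1, -59.0, -16.2]
orientation: [-3.138, 0.151, -0.0]
ft_force: [-2.0, -0.3, -0.3]
width: 0.4
grasp_force: 0.6
```

Call:
apply_moves(targets=[{"tx":0.001,"ty":-0.0001,"tz":0,"spin":0},{"tx":0.002,"ty":-0.0002,"tz":0,"spin":0},{"tx":0.003,"ty":-0.0003,"tz":0,"spin":0},{"tx":0.004,"ty":-0.0004,"tz":0,"spin":0},{"tx":0.0045,"ty":-0.0004,"tz":0,"spin":0},{"tx":0.005,"ty":-0.0005,"tz":0,"spin":0},{"tx":0.0055,"ty":-0.0005,"tz":0,"spin":0},{"tx":0.006,"ty":-0.0006,"tz":0,"spin":0}])

```text
t: 20.45
ee_pos: [580.9, -59.5, -16.2]
orientation: [-3.138, 0.151, 0.0]
ft_force: [-1.4, 0.3, 0.2]
width: 0.7
grasp_force: 0.6
```

Call:
apply_moves(targets=[{"tx":-0.01,"ty":0.001,"tz":0,"spin":0},{"tx":-0.015,"ty":0.0015,"tz":0.04,"spin":0},{"tx":-0.03,"ty":0.0015,"tz":0.065,"spin":0},{"tx":-0.07,"ty":-0.01,"tz":0.07,"spin":0},{"tx":-0.11,"ty":-0.028,"tz":0.07,"spin":0},{"tx":-0.15,"ty":-0.042,"tz":0.07,"spin":0},{"tx":-0.1651,"ty":-0.0465,"tz":0.07,"spin":0},{"tx":-0.1651,"ty":-0.0465,"tz":0.04,"spin":0}])

```text
t: 21.25
ee_pos: [416.0, -107.1, 26.0]
orientation: [3.137, -0.154, 0.008]
ft_force: [1.1, 0.1, -0.4]
width: 0.5
grasp_force: 0.0
```

Call:
apply_moves(targets=[{"tx":0,"ty":0,"tz":-0.02,"spin":0},{"tx":0,"ty":0,"tz":-0.036,"spin":0},{"tx":0,"ty":0,"tz":-0.04,"spin":0},{"tx":0.002,"ty":-0.0002,"tz":-0.04,"spin":0},{"tx":0.01,"ty":-0.001,"tz":-0.04,"spin":0},{"tx":0.018,"ty":-0.0017,"tz":-0.04,"spin":0},{"tx":0.025,"ty":-0.0024,"tz":-0.04,"spin":0},{"tx":0.031,"ty":-0.003,"tz":-0.04,"spin":0}])

```text
t: 22.05
ee_pos: [447.7, -109.1, -15.8]
orientation: [3.138, -0.151, 0.001]
ft_force: [-2.0, -0.1, 1.2]
width: 0.6
grasp_force: 0.9
```

Call:
apply_moves(targets=[{"tx":0.007,"ty":-0.0007,"tz":0,"spin":0},{"tx":0.014,"ty":-0.0013,"tz":0,"spin":0},{"tx":0.02,"ty":-0.0019,"tz":0,"spin":0},{"tx":0.026,"ty":-0.0025,"tz":0,"spin":0},{"tx":0.032,"ty":-0.0031,"tz":0,"spin":0},{"tx":0.038,"ty":-0.0036,"tz":0,"spin":0},{"tx":0.044,"ty":-0.0042,"tz":0,"spin":0},{"tx":0.05,"ty":-0.0048,"tz":0,"spin":0}])

```text
t: 22.85
ee_pos: [497.5, -114.0, -16.3]
orientation: [3.138, -0.151, 0.001]
ft_force: [-0.0, 0.3, -0.5]
width: 0.2
grasp_force: 0.5
```

Call:
apply_moves(targets=[{"tx":0.003,"ty":-0.0003,"tz":0,"spin":0},{"tx":0.006,"ty":-0.0006,"tz":0,"spin":0},{"tx":0.009,"ty":-0.0009,"tz":0,"spin":0},{"tx":0.012,"ty":-0.0012,"tz":0,"spin":0},{"tx":0.0145,"ty":-0.0014,"tz":0,"spin":0},{"tx":0.0165,"ty":-0.0016,"tz":0,"spin":0},{"tx":0.018,"ty":-0.0017,"tz":0,"spin":0},{"tx":0.0195,"ty":-0.0019,"tz":0,"spin":0}])

```text
t: 23.65
ee_pos: [516.3, -115.7, -16.2]
orientation: [-3.138, 0.151, 0.0]
ft_force: [-1.8, 0.8, 1.0]
width: 0.3
grasp_force: 0.9
```

Call:
apply_moves(targets=[{"tx":0.0008,"ty":-0.0001,"tz":0,"spin":0},{"tx":0.0016,"ty":-0.0002,"tz":0,"spin":0},{"tx":0.0024,"ty":-0.0002,"tz":0,"spin":0},{"tx":0.0032,"ty":-0.0003,"tz":0,"spin":0},{"tx":0.004,"ty":-0.0004,"tz":0,"spin":0},{"tx":0.0048,"ty":-0.0005,"tz":0,"spin":0},{"tx":0.0054,"ty":-0.0005,"tz":0,"spin":0},{"tx":0.006,"ty":-0.0006,"tz":0,"spin":0}])

```text
t: 24.45
ee_pos: [521.5, -116.1, -16.3]
orientation: [-3.138, 0.151, 0.003]
ft_force: [-5.4, 1.0, 3.3]
width: 0.5
grasp_force: 2.6
```

Call:
apply_moves(targets=[{"tx":0.0004,"ty":0,"tz":0,"spin":0},{"tx":0.0008,"ty":0,"tz":0,"spin":0},{"tx":0.0012,"ty":0,"tz":0,"spin":0},{"tx":0.0016,"ty":-0.0001,"tz":0,"spin":0},{"tx":0.002,"ty":-0.0002,"tz":0,"spin":0},{"tx":0.0024,"ty":-0.0002,"tz":0,"spin":0},{"tx":0.0028,"ty":-0.0002,"tz":0,"spin":0},{"tx":0.003,"ty":-0.0003,"tz":0,"spin":0}])

```text
t: 25.25
ee_pos: [522.2, -115.8, -16.6]
orientation: [-3.137, 0.151, 0.009]
ft_force: [-10.1, 2.5, 6.4]
width: 0.6
grasp_force: 5.0
```

Call:
apply_moves(targets=[{"tx":-0.008,"ty":0.0008,"tz":0,"spin":0},{"tx":-0.014,"ty":0.0014,"tz":0,"spin":0},{"tx":-0.014,"ty":0.0014,"tz":0.04,"spin":0},{"tx":-0.014,"ty":0.0014,"tz":0.075,"spin":0},{"tx":0.01,"ty":-0.0008,"tz":0.08,"spin":0},{"tx":0.0316,"ty":-0.003,"tz":0.08,"spin":0},{"tx":0.0316,"ty":-0.003,"tz":0.07,"spin":0},{"tx":0.0316,"ty":-0.003,"tz":0.06,"spin":0}])

```text
t: 26.05
ee_pos: [556.3, -119.6, 42.8]
orientation: [3.138, -0.151, -0.0]
ft_force: [-0.0, -0.1, 0.3]
width: 0.6
grasp_force: 0.0
```

Call:
apply_moves(targets=[{"tx":0,"ty":0,"tz":0,"spin":0},{"tx":0,"ty":0,"tz":0,"spin":0},{"tx":0,"ty":0,"tz":0,"spin":0},{"tx":0,"ty":0,"tz":0,"spin":0},{"tx":0,"ty":0,"tz":0,"spin":0},{"tx":0,"ty":0,"tz":-0.005,"spin":0},{"tx":0,"ty":0,"tz":-0.01,"spin":0},{"tx":0,"ty":0,"tz":-0.01,"spin":0}], gripper=0)

```text
t: 26.85
ee_pos: [556.2, -119.5, 32.9]
orientation: [-3.138, 0.151, 0.002]
ft_force: [0.7, 0.7, -0.3]
width: 43.5
grasp_force: 0.0
```

```bash
python3 - <<'E'
from h import *
np.set_printoptions(precision=1,suppress=True)
o=ctrl.get_obs(); e=o['ee_pos']; print(o['t'],e,w2g(g,e),o['ft_force'],o['width'])
a=ctrl.get_image('side')[:,:,::-1][150:225,200:280]; b=ctrl.get_image('top')[:,:,::-1][165:245,222:302]
A=cv2.resize(a,None,fx=6,fy=6,interpolation=2);B=cv2.resize(b,(300,450),interpolation=2)
cv2.imwrite('pics/c6.png',np.hstack([A,B]))
print('tip',(p('side',e)-[200,150]+.5)*6,'tip+30',(p('side',e+[0,0,30])-[200,150]+.5)*6, 'boss top pred',(p('side',[*g2w(g,24.5,0),47])-[200,150]+.5)*6)
E
```

```text
26.85 [ 556.2 -119.5   32.9] [23.1 -0. ] [ 0.7  0.7 -0.3] 43.46177685788062
tip [300.5 274.5] tip+30 [299.1 226.4] boss top pred [302.9 251.9]
```

View pics/c6.png

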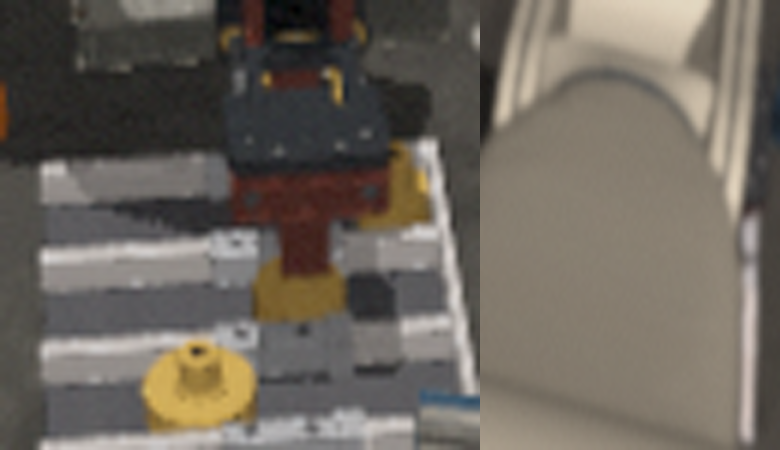

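The left panel shows the middle cap at (300,290), directly below the open finger at (305,275). The big cap stands against its go gap at (200,385) and the small cap is in the far pocket at (400,190).

Call:
apply_moves(targets=[{"tx":0.0005,"ty":0,"tz":-0.006,"spin":0},{"tx":0.0005,"ty":0,"tz":-0.012,"spin":0},{"tx":0.0005,"ty":0,"tz":-0.018,"spin":0},{"tx":0.0005,"ty":0,"tz":-0.022,"spin":0},{"tx":0.0005,"ty":0,"tz":-0.025,"spin":0},{"tx":0.0005,"ty":0,"tz":-0.027,"spin":0},{"tx":0.0005,"ty":0,"tz":-0.029,"spin":0},{"tx":0.0005,"ty":0,"tz":-0.03,"spin":0}])

```text
t: 27.75
ee_pos: [557.4, -119.6, 3.7]
orientation: [-3.138, 0.151, 0.0]
ft_force: [1.1, 0.3, 0.1]
width: 43.9
grasp_force: 0.0
```

Call:
apply_moves(targets=[{"tx":0,"ty":0,"tz":0,"spin":0},{"tx":0,"ty":0,"tz":0,"spin":0},{"tx":0,"ty":0,"tz":0,"spin":0},{"tx":0,"ty":0,"tz":0,"spin":0},{"tx":0,"ty":0,"tz":0,"spin":0},{"tx":0,"ty":0,"tz":0,"spin":0},{"tx":0,"ty":0,"tz":0,"spin":0},{"tx":0,"ty":0,"tz":0,"spin":0}], gripper=1)

```text
t: 28.55
ee_pos: [557.2, -118.9, 3.9]
orientation: [-3.137, 0.152, 0.001]
ft_force: [-0.7, 4.2, 2.8]
width: 17.0
grasp_force: 30.0
```

Call:
apply_moves(targets=[{"tx":0,"ty":0,"tz":0.005,"spin":0},{"tx":0,"ty":0,"tz":0.012,"spin":0},{"tx":0,"ty":0,"tz":0.022,"spin":0},{"tx":0,"ty":0,"tz":0.034,"spin":0},{"tx":0,"ty":0,"tz":0.046,"spin":0},{"tx":0,"ty":0,"tz":0.058,"spin":0},{"tx":0,"ty":0,"tz":0.068,"spin":0},{"tx":0,"ty":0,"tz":0.075,"spin":0}])

```text
t: 29.35
ee_pos: [557.9, -119.9, 80.2]
orientation: [3.138, -0.151, 0.002]
ft_force: [-0.8, -0.2, -2.1]
width: 17.2
grasp_force: 30.0
```

Call:
apply_moves(targets=[{"tx":-0.006,"ty":-0.01,"tz":0,"spin":0},{"tx":-0.018,"ty":-0.03,"tz":0,"spin":0},{"tx":-0.035,"ty":-0.058,"tz":0,"spin":0},{"tx":-0.053,"ty":-0.088,"tz":0,"spin":0},{"tx":-0.071,"ty":-0.118,"tz":0,"spin":0},{"tx":-0.089,"ty":-0.148,"tz":0,"spin":0},{"tx":-0.107,"ty":-0.178,"tz":0,"spin":0},{"tx":-0.122,"ty":-0.203,"tz":0,"spin":0}])

```text
t: 30.15
ee_pos: [433.3, -324.2, 78.3]
orientation: [-3.137, 0.153, 0.002]
ft_force: [0.6, -0.2, -1.9]
width: 17.2
grasp_force: 30.0
```

Call:
apply_moves(targets=[{"tx":-0.012,"ty":-0.02,"tz":0,"spin":0},{"tx":-0.0195,"ty":-0.032,"tz":0,"spin":0},{"tx":-0.0195,"ty":-0.032,"tz":-0.01,"spin":0},{"tx":-0.0195,"ty":-0.032,"tz":-0.025,"spin":0},{"tx":-0.0195,"ty":-0.032,"tz":-0.04,"spin":0},{"tx":-0.0195,"ty":-0.032,"tz":-0.05,"spin":0},{"tx":-0.0195,"ty":-0.032,"tz":-0.056,"spin":0},{"tx":-0.0195,"ty":-0.032,"tz":-0.06,"spin":0}])

```text
t: 30.95
ee_pos: [415.9, -354.0, 17.9]
orientation: [-3.137, 0.15, 0.001]
ft_force: [0.8, -0.3, -2.6]
width: 17.2
grasp_force: 30.0
```

```bash
python3 - <<'E'
from h import *
np.set_printoptions(precision=1,suppress=True)
o=ctrl.get_obs(); e=o['ee_pos']; print(o['t'],e,o['ft_force'],o['width'])
im=ctrl.get_image('side')[:,:,::-1]; print('tray base centre',p('side',[415,-355,4]),'cap foot est',p('side',[e[0],e[1],20]))
x0,y0=165,230
A=cv2.resize(im[y0:y0+80,x0:x0+80],None,fx=7,fy=7,interpolation=2)
for P in([415-28,-355,4],[415+28,-355,4],[415,-355-28,4],[415,-355+28,4],[415,-355,4]):
    q=(p('side',P)-[x0,y0]+.5)*7; cv2.drawMarker(A,tuple(int(v) for v in q),(0,255,0),0,10,1)
cv2.imwrite('pics/c7.png',A)
E
```

```text
30.95 [ 415.9 -354.    17.9] [ 0.8 -0.3 -2.6] 17.171673482259997
tray base centre [208.2 277.8] cap foot est [208.  273.3]
```

View pics/c7.png

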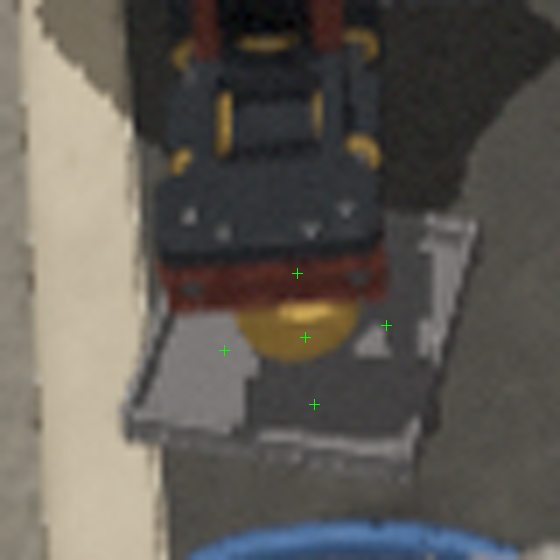

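The crop shows the cap hanging over the tray's middle at (297,335), level with the centre marker.

Call:
apply_moves(targets=[{"tx":0,"ty":0,"tz":-0.004,"spin":0},{"tx":0,"ty":0,"tz":-0.008,"spin":0},{"tx":0,"ty":0,"tz":-0.011,"spin":0},{"tx":0,"ty":0,"tz":-0.013,"spin":0},{"tx":0,"ty":0,"tz":-0.0145,"spin":0},{"tx":0,"ty":0,"tz":-0.0155,"spin":0},{"tx":0,"ty":0,"tz":-0.0158,"spin":0},{"tx":0,"ty":0,"tz":-0.0158,"spin":0}])

```text
t: 31.8
ee_pos: [415.9, -354.7, 3.0]
orientation: [3.138, -0.152, 0.0]
ft_force: [-0.2, -0.1, -1.4]
width: 17.1
grasp_force: 30.0
```

Call:
apply_moves(targets=[{"tx":0,"ty":0,"tz":-0.0003,"spin":0},{"tx":0,"ty":0,"tz":-0.0003,"spin":0},{"tx":0,"ty":0,"tz":-0.0003,"spin":0},{"tx":0,"ty":0,"tz":-0.0003,"spin":0},{"tx":0,"ty":0,"tz":-0.0003,"spin":0},{"tx":0,"ty":0,"tz":0,"spin":0},{"tx":0,"ty":0,"tz":0.003,"spin":0},{"tx":0,"ty":0,"tz":0.01,"spin":0}], gripper=0)

```text
t: 32.6
ee_pos: [415.5, -354.3, 12.9]
orientation: [-3.137, 0.151, 0.001]
ft_force: [-0.8, -1.2, -0.7]
width: 43.6
grasp_force: 0.0
```

Call:
apply_moves(targets=[{"tx":0,"ty":0,"tz":0.02,"spin":0},{"tx":0,"ty":0,"tz":0.05,"spin":0},{"tx":0,"ty":0,"tz":0.09,"spin":0},{"tx":0,"ty":0,"tz":0.13,"spin":0},{"tx":-0.03,"ty":-0.03,"tz":0.15,"spin":0},{"tx":-0.06,"ty":-0.07,"tz":0.16,"spin":0},{"tx":-0.09,"ty":-0.11,"tz":0.16,"spin":0},{"tx":-0.11,"ty":-0.14,"tz":0.16,"spin":0}])

```text
t: 33.4
ee_pos: [304.3, -496.7, 174.6]
orientation: [3.136, -0.152, 0.002]
ft_force: [-0.1, 0.0, 0.2]
width: 43.6
grasp_force: 0.0
```

```bash
python3 - <<'E'
from h import *
np.set_printoptions(precision=1,suppress=True)
o=ctrl.get_obs(); print(o['t'],o['ee_pos'],o['width'],o['ft_force'])
for n in('side','top'):
    ctrl.get_image(n)
    for r in ctrl.pinpoint('cap_a',n):
        P=w(n,r['uv'],5); print(n,round(r['score'],2),np.array(r['uv']),P,w2g(g,P))
for k in('flux_tin','loupe','pliers'):
    for r in ctrl.pinpoint(k,'side')[:1]: print(k,w('side',r['uv'],0))
im=ctrl.get_image('side').astype(int); m=((im[...,0]-im[...,2])>60)[245:300,182:236].astype(np.uint8)
nn,l,st,c=cv2.connectedComponentsWithStats(m); print(st[1:]+[182,245,0,0,0])
P=[415.5,-354.7]; print([p('side',[P[0]+a,P[1],16]) for a in(-21.5,21.5)],p('side',P+[46]),p('side',P+[4]))
E
```

```text
33.4 [ 304.3 -496.7  174.6] 43.643073975538364 [-0.1  0.   0.2]
side 0.81 [233.  219.8] [ 500.5 -177.     5. ] [-26.8 -62.6]
side 0.72 [193.4 168.7] [412.1  58.4   5. ] [-137.3  163.3]
side 0.63 [222.4 118.2] [533. 313.   5.] [-41.4 428.3]
side 0.61 [210.9 275.4] [ 422.2 -350.     5. ] [ -88.2 -242.3]
side 0.59 [261.8 184.8] [603.1 -53.    5. ] [63.4 70.7]
side 0.46 [192.4 146. ] [417.9 173.3   5. ] [-142.6  278.2]
top 0.76 [158.2 248.1] [429.  185.4   5. ] [-132.8  291.3]
top 0.65 [341.  246.8] [ 412.4 -340.2    5. ] [ -98.9 -233.5]
top 0.61 [240.5 183.3] [611.7 -57.3   5. ] [72.4 67.2]
top 0.54 [108.  214.5] [532.8 332.9   5. ] [-43.5 448.1]
top 0.49 [280.4 218.1] [ 502.7 -170.3    5. ] [-25.3 -55.7]
top 0.44 [201.7 248.7] [422.4  60.4   5. ] [-127.3  166.2]
flux_tin [439.  281.1   0. ]
loupe [724.2  -8.    0. ]
pliers [ 437.2 -461.     0. ]
[[199 265  17  20 273]]
[array([199. , 275.9]), array([216.9, 273.2])] [206.9 266.7] [208.4 277.6]
```

```bash
python3 -c "
from workcell import ctrl
print(ctrl.close_job())"
```

```text
the job is handed in; nothing more can be done
None
```

Job handed in at 33 s; the judge's verdict was not returned. By the last camera check, the good 43 mm cap stands in the grey tray, the 50 mm cap rests at its go gap, the 36 mm cap lies in its pocket, and the tin, loupe and pliers are undisturbed.

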